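# Unlatch and open the gear pen of the sieve basket

### The job

Two low wooden gear pens stand on the coffee corner, each with a gate held shut by a latch bar that lies in a catch. Open the pen in which the red clamp grips the sieve basket: lift the latch bar out of its catch by its upright thumb lever, then swing the gate out towards the robot until it stands about square to the pen's front, and let go. Leave the other pen shut and its latch alone.

Things in the scene. Friction and masses are not known exactly. Their poses are not given: they have to be found in the camera images.
- pen_lever (a point): Centre of the basket pen's thumb lever: upright steel paddle 10 mm thick (x, across gate), 28 wide (y, along gate), top 17 above this point; 135 above the surface when down. One piece with the latch bar (top 28 lower) that runs along the gate's top, pinned to the gate 95 mm nearer the hinge and 33 lower; falls by its own weight (about 120 g). Raised 15 to 40 mm it clears the catch.
- pen_hinge (a point): Point on the upright hinge axis of that gate, at lever height (135 mm), fixed to the pen. x points into the pen, square to the shut gate; y along the shut gate from latch to hinge; z up. Gate 12 mm thick, 90 high, 176 long from the axis; the lever is 120 from the axis. Pen 200 x 222 mm, posts up to 108 high; the basket with its red clamp is inside.
- pen_gate (a joint): Angle of that gate, rad: 0 shut, grows as it swings out of the pen to the pen's -x (clockwise from above), stop at 1.8. The stiff hinge (0.08 N m) keeps it where left. Two steel cheeks on the catch post hold the bar's end, so the gate is blocked unless the lever is up; keep it raised until the gate has opened 0.2 rad, later it may drop.
- other_lever (a point): The same point on the thumb lever of the other pen, of equal make, which holds the white cup and must stay shut and latched.

How it is judged:
By the outcome, as a careful person would: the job done as asked, in the order asked, and still so for the second after the job is handed in, with the robot touching nothing.
It also fails if it takes over 42 s, if anything falls off the work surface, if the arm or the gripper's body presses on something with over 40 N, if the wrist force passes 120 N, or if a joint passes its speed limit or range.

### The arm

A 6-joint arm with a two-finger parallel gripper is mounted at the origin on the work surface. World frame = base frame: x ahead of the robot, y to its left, z up, the work surface at z = 0. Lengths are in m, angles in degrees, forces in N, time in s.
With the tool pointing down it reaches from about 0.4 to 0.825 m from the base axis. Payload 7 kg.
Tool frame: the origin (TCP) lies between the finger pads; the fingertips stand 19 mm ahead of it and the grasp point (between the pads) is the TCP; z points along the fingers, y is the line along which they close (so a half turn about z gives the same grasp; the last joint's range is limited). The gripper opens to 88 mm and grips with 3 to 60 N. Pads are 19 mm wide; open, the fingers measure 130 mm over their backs; the gripper's body (78 mm by 193 mm) begins 47 mm behind the grasp point.
Start: joints at [80.793, 20.546, 0.682, 0, -70.136, -16.507], TCP at [0.293, 0.608, 0.246] pointing down, gripper open.
Joint ranges: [-176.03, 176.03], [-82.01, 121.73], [-58.28, 71.71], [-173.87, 95.51], [-174.79, -0.11], [-173.66, 173.66]. Speed limits (degrees/s): [136.94, 136.94, 172.46, 180, 180, 180].

### API

Orientations are given as [roll, pitch, yaw] about the fixed x, y, z axes, in that order (R = Rz(yaw) Ry(pitch) Rx(roll)).
In Python, from plant import get_obs, snapshot, close_job, spot_in, spot_point gives the robot as it stands.
- The arm moves only by the tool play_rows, never from a script. Its argument "plan" is a list of rows, each a list of 6 numbers: the shift along the tool's x, y, z in cm, then the turn, a rotation vector about the tool's x, y, z in degrees. A call has 1 to 20 rows; each row shifts and turns the commanded pose from where the row before left it, along the tool's axes as they then stand; what a row does not reach is not made up. A row lasts 1/12 s, in which the tool goes at most 41.7 mm and 7.16 degrees, less where a joint would pass 70% of its speed; a pose out of reach is approached as far as the arm can. A call is refused whole if a number of a shift passes 4.17 or a number of a turn 7.16, either way. A call with a gripper value outside its range is refused whole. "grip" is the finger opening in cm, from 0 to 8.76, set as the call begins (left out, the last holds). The fingers move at their own pace and stop on an object; the grip force is fixed at half the most. Time passes only in rows, so rows that do not move let the fingers close. It gives the time, the measured TCP pose, the force, the opening and the grip force at its end, in the units of the state.
- get_obs(): the state, without advancing time (a new reading comes with each control period).
- snapshot(name): name is "scene" or "top" or "wrist"; returns a dict with "frame" (480x640x3 uint8, red, green, blue), "fx", "fy", "cx", "cy" (pixels), "position" and "attitude" of the camera in the world. Camera axes: x right, y down, z forward; pixel columns grow to the right and rows downward; lengths in m; the calibration is good to about 2 mm. A picture is of the moment at which its call begins. There is no depth.
- close_job(): hands the job in; it is judged then, once.
Trained networks look in the newest picture that a camera, given by its name, has taken for a name from the list of things; names that differ only in an ending like _2 or _b are one class to them, and where a whole thing is asked for, a point or a joint stands for the part that bears it (a point fixed in the world has none). Each returns a list of dicts, best first, with "score" (0 to 1); they miss things now and then, are a little off and sometimes report something else, mostly with a low value. They report only what shows in the picture. A call takes as long as a camera call.
- spot_in(camera, thing): "position" ([x, y, z] in m, in world coordinates, good to about 4 mm: the middle of the surface that is visible of it).
- spot_point(camera, thing): "position" ([x, y, z] in m, in world coordinates, good to about 4 mm: a listed point, or the origin of a listed thing).
The state is a dict: "clock": time; "joint_pos": joint angles; "qvel": joint speeds; "tau": joint torques, N m; "tool_pos": TCP position; "orientation": TCP orientation; "force": force on the tool from outside, world axes, zero at the start; "moment": the same for the moment, N m; "opening": finger opening in m; "gripper_force": force on a finger pad.
Only numpy, scipy, OpenCV 4.12 (cv2) and the standard library are available. Lean on these libraries where they do the work, as an engineer would, in place of code of your own. Each camera call takes 0.05 s, during which the arm holds its last target. There are 200 camera calls.

## Working session

There is one attempt and no reset: what is moved stays moved. The work goes in short steps, Python scripts to look and compute and a tool call to move; the robot and the scene stay as the last step left them, time stands still between calls to the robot, and variables do not carry over. Pictures are saved under pics/ and viewed, at most 10 in all, crops included, and the job is handed in when it is done.

Besides the shell and the picture viewer there is one more tool, called after ">>>" by a JSON object that holds its "api" and its "payload". play_rows: Moves the arm, as the interface text tells. Its arguments: {"type":"object","properties":{"plan":{"type":"array","items":{"type":"array","items":{"type":"number"}}},"grip":{"type":"number"}},"required":["plan"]}

```bash
mkdir -p pics
python3 - <<'E'
from plant import *
import cv2
o=get_obs();print({k:o[k] for k in('clock','tool_pos','orientation','force')})
for c in("scene","top"):
    s=snapshot(c);cv2.imwrite(f"pics/{c}1.png",s["frame"][:,:,::-1])
    print(c,s["position"],s["attitude"],s["fx"])
    for t in("pen_lever","pen_hinge","other_lever"):
        print(t,[(r["score"],r["position"]) for r in spot_point(c,t)[:3]])
    for t in ("pen_lever","pen_gate"):
        print("in",t,[(r["score"],r["position"]) for r in spot_in(c,t)[:3]])
E
```

```text
{'clock': 0.0, 'tool_pos': array([0.29269402, 0.60771155, 0.24463805]), 'orientation': array([ 1.79904771e+02, -8.64852184e-03, -2.57215432e+01]), 'force': array([-0.00453383,  0.40825376,  0.27097656])}
scene [1.03734239 0.78227742 0.88205985] [-130.70734038    0.71499715  150.041401  ] 621.9211915055595
pen_lever [(0.76, [0.63, 0.1656, 0.1335])]
pen_hinge [(0.75, [0.6125, 0.2883, 0.1333])]
other_lever [(0.76, [0.5751, -0.1907, 0.1351])]
in pen_lever [(0.71, [0.6318, 0.1751, 0.1074])]
in pen_gate [(0.69, [0.627, 0.1828, 0.086])]
top [0.49136281 0.0224269  0.8808424 ] [-171.17437796   -0.72098572  -89.52520718] 433.8548987830961
pen_lever [(0.97, [0.6274, 0.1571, 0.1356]), (0.22, [0.6122, 0.2815, 0.1316])]
pen_hinge []
other_lever [(0.62, [0.5777, -0.194, 0.1357])]
in pen_lever [(0.88, [0.6247, 0.1623, 0.108])]
in pen_gate [(0.63, [0.6194, 0.1821, 0.0868])]
```

View pics/scene1.png

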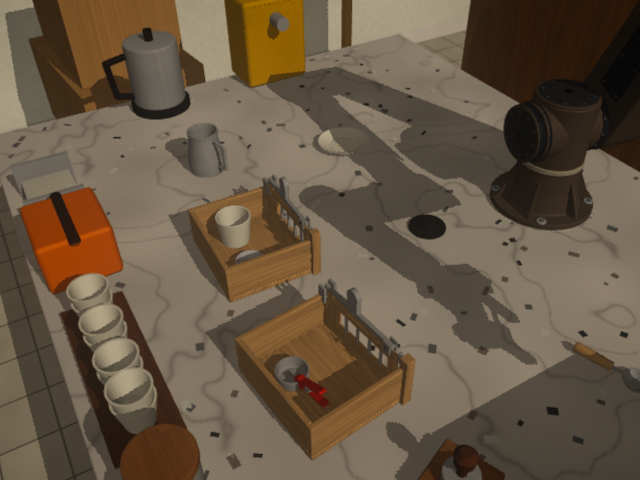

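View pics/top1.png

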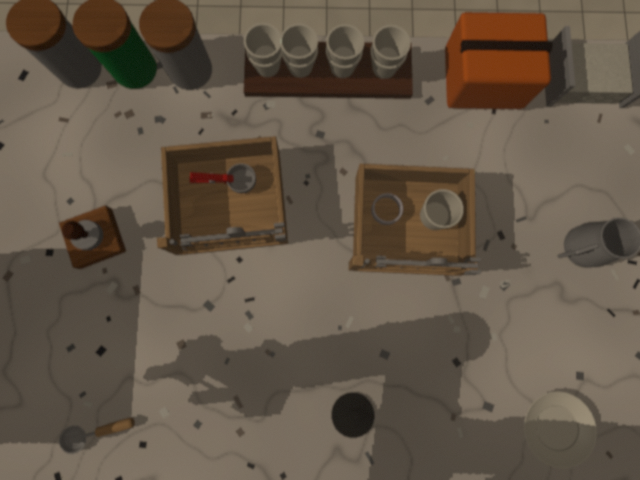

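The red clamp on the basket is in the left pen of the top view: clamp (210,178), basket (240,178), lever (235,232), hinge post (163,243). In the scene view it is the nearer pen, with its lever top at about (355,292). The network results agree with this, so next I triangulate with refined views.

```bash
cat > h.py <<'E'
import numpy as np
from scipy.spatial.transform import Rotation as R
from plant import *
def ray(s,u,v):
    d=R.from_euler('xyz',s["attitude"],degrees=True).apply([(u-s["cx"])/s["fx"],(v-s["cy"])/s["fy"],1])
    return np.array(s["position"]),d/np.linalg.norm(d)
def tri(rays):
    A=sum(np.eye(3)-np.outer(d,d) for p,d in rays);b=sum((np.eye(3)-np.outer(d,d))@p for p,d in rays)
    return np.linalg.solve(A,b)
def proj(s,P):
    c=R.from_euler('xyz',s["attitude"],degrees=True).inv().apply(np.array(P)-s["position"])
    return c[0]/c[2]*s["fx"]+s["cx"],c[1]/c[2]*s["fy"]+s["cy"]
def to(P,yaw):  # cm shift in present tool axes, deg turn about tool z
    o=get_obs();r=R.from_euler('xyz',o["orientation"],degrees=True)
    print("shift cm",r.inv().apply(np.array(P)-o["tool_pos"])*100,"turn",(r.inv()*R.from_euler('xyz',[180,0,yaw],degrees=True)).as_rotvec(degrees=True))
E
python3 - <<'E'
from h import *
import cv2
S={c:snapshot(c) for c in("scene","top")}
a=S["scene"]["frame"][270:400,300:430,::-1];b=S["top"]["frame"][215:265,145:295,::-1]
a=cv2.resize(a,None,fx=4,fy=4,interpolation=2);b=cv2.resize(b,None,fx=4,fy=4,interpolation=2)
im=np.zeros((720,600,3),np.uint8);im[:520,:520]=a;im[520:,:]=b
cv2.imwrite("pics/crop.png",cv2.resize(im,(500,600)))
cv2.imwrite("pics/crop.png",np.vstack([cv2.resize(a,(400,400)),cv2.resize(b,(400,133))]))
for c in S:
    for P in([.6285,.161,.135],[.612,.285,.135]): print(c,proj(S[c],P))
print(tri([ray(S["scene"],355,297),ray(S["top"],235,232)]))
L=np.array([.6285,.161,.135]);to([*L[:2],.23],-82.5)
print("dist lever-hinge",np.hypot(.6285-.612,.161-.285))
E
```

```text
scene (np.float64(353.3985677481039), np.float64(295.52228518392405))
scene (np.float64(404.52839260803796), np.float64(340.14302215998913))
top (np.float64(236.2770270043228), np.float64(231.0723141759477))
top (np.float64(164.27975990753856), np.float64(239.68124041262567))
[0.62707502 0.16361395 0.13302149]
shift cm [49.63918674 25.72212923  1.55614821] turn [-2.10036311e-03  1.70393083e-03  5.67852846e+01]
dist lever-hinge 0.12509296542971549
```

View pics/crop.png

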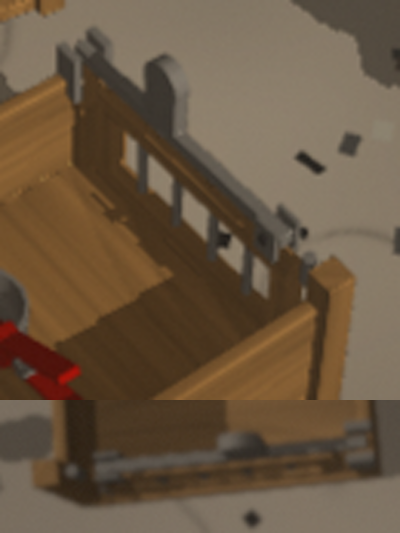

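The crop shows the upright lever, spanning about (355,288) to (355,313) in the scene, with centre (355,298). That agrees with the triangulated 0.133 m height and a lever–hinge distance of about 0.12 m. Now I move above it.

>>> {"api": "play_rows", "payload": {"plan": [[1.7,0.9,0,0,0,0],[3.3,1.7,0.1,0,0,0],[3.3,1.7,0.1,0,0,0],[3.3,1.7,0.1,0,0,0],[3.3,1.7,0.1,0,0,0],[3.3,1.7,0.1,0,0,0],[3.3,1.7,0.1,0,0,0],[3.3,1.7,0.1,0,0,0],[3.3,1.7,0.1,0,0,0],[3.3,1.7,0.1,0,0,0],[3.3,1.7,0.1,0,0,0],[3.3,1.7,0.1,0,0,0],[3.3,1.7,0.1,0,0,0],[3.3,1.7,0.1,0,0,0],[3.3,1.7,0.1,0,0,0],[1.7,0.9,0,0,0,0]]}}

```text
clock: 2.03
tool_pos: [0.6302, 0.1587, 0.2313]
orientation: [180.0, -0.0, -25.8]
force: [-0.5, 0.4, 0.6]
opening: 0.0878
gripper_force: 0.0
```

>>> {"api": "play_rows", "payload": {"plan": [[0,0,0,0,0,4],[0,0,0,0,0,6],[0,0,0,0,0,6],[0,0,0,0,0,6],[0,0,0,0,0,6],[0,0,0,0,0,6],[0,0,0,0,0,6],[0,0,0,0,0,6],[0,0,0,0,0,6],[0,0,0,0,0,5],[0,0,0,0,0,0],[0,0,0,0,0,0]]}}

```text
clock: 3.03
tool_pos: [0.6286, 0.1619, 0.2316]
orientation: [-180.0, -0.0, -82.6]
force: [0.3, 0.3, 0.6]
opening: 0.0876
gripper_force: 0.0
```

Run:
```python
from h import *
import cv2
o=get_obs();print(o["clock"],o["tool_pos"],o["orientation"],o["joint_pos"])
s=snapshot("wrist");cv2.imwrite("pics/w1.png",s["frame"][:,:,::-1]);print(s["position"],s["attitude"])
for c in("wrist","top"):
    if c=="top": snapshot(c)
    for t in("pen_lever","pen_hinge"):
        print(c,t,[(r["score"],r["position"]) for r in spot_point(c,t)[:3]])
print(proj(s,[.627,.162,.135]),proj(s,[.612,.285,.135]))
```

```text
3.0333 [0.62862107 0.16193259 0.23164677] [-1.79995520e+02 -7.08809291e-04 -8.25580222e+01] [ 3.16322706e+01  1.86264655e+01 -3.98022933e+00  2.68883696e-03
 -6.73895093e+01 -2.41913265e+01]
[0.63607054 0.09222461 0.37126621] [ 1.65094434e+02  7.58358453e-02 -1.72580438e+02]
wrist pen_lever [(0.83, [0.6286, 0.1617, 0.1359])]
wrist pen_hinge []
top pen_lever [(0.67, [0.6296, 0.1577, 0.136])]
top pen_hinge [(0.84, [0.6158, 0.2807, 0.1298])]
(np.float64(318.4798556758361), np.float64(245.6021763432342)) (np.float64(317.1014053603655), np.float64(401.9405124857667))
```

View pics/w1.png

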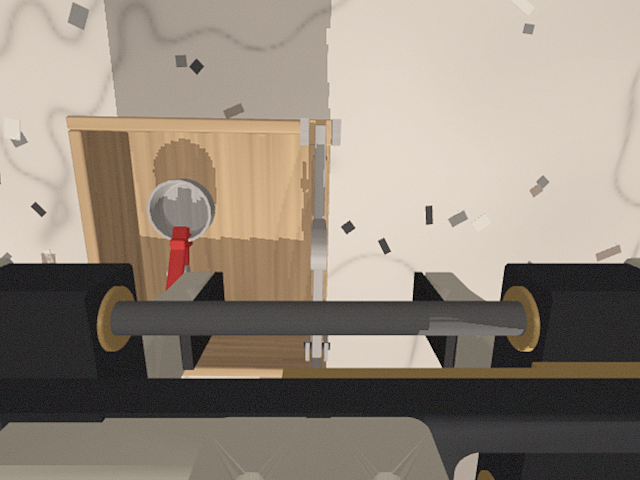

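The wrist view shows the lever at (319,243), centred between the fingers, and the bar running from about (321,130) to (317,345), nearly parallel to the tool x axis.

Run:
```python
from h import *
s=snapshot("wrist")
def at(u,v,z):
    p,d=ray(s,u,v);return p+d*(z-p[2])/d[2]
a,b=at(320.5,135,.107),at(317,345,.107)
d=b-a;d/=np.linalg.norm(d);print(a,b,d,"yaw",np.degrees(np.arctan2(-d[0],d[1])))
# lever top centre (z .152), second view
print("top px", at(319,232,.152), at(319,243,.135))
t=snapshot("scene");print(tri([ray(s,319,243),ray(t,355,298)]))
L=np.array([.6283,.1617,.135]);H=L+.12*d;print("hinge",H)
```

```text
[0.63485832 0.09072721 0.107     ] [0.61642914 0.25412531 0.107     ] [-0.11207644  0.99369959  0.        ] yaw 6.43502720464067
top px [0.62850151 0.14850709 0.152     ] [0.62694059 0.16041406 0.135     ]
[0.62638606 0.16229863 0.12901232]
hinge [0.61485083 0.28094395 0.135     ]
```

>>> {"api": "play_rows", "payload": {"plan": [[0,0.1,1,0,0,0],[0,0,1.5,0,0,0],[0,0,1.5,0,0,0],[0,0,1.5,0,0,0],[0,0,1.5,0,0,0],[0,0,1.4,0,0,0],[0,0,1,0,0,0],[0,0,0,0,0,0],[0,0,0,0,0,0]]}}

```text
clock: 4.18
tool_pos: [0.6275, 0.162, 0.1369]
orientation: [179.9, -0.0, -82.7]
force: [-0.4, 0.9, 1.1]
opening: 0.0879
gripper_force: 0.0
```

>>> {"api": "play_rows", "payload": {"plan": [[0,0,0,0,0,0],[0,0,0,0,0,0],[0,0,0,0,0,0],[0,0,0,0,0,0],[0,0,0,0,0,0],[0,0,0,0,0,0],[0,0,0,0,0,0],[0,0,0,0,0,0],[0,0,0,0,0,0],[0,0,0,0,0,0]], "grip": 0.6}}

```text
clock: 5.02
tool_pos: [0.6277, 0.1621, 0.1376]
orientation: [180.0, -0.0, -82.7]
force: [-0.4, -0.1, 0.2]
opening: 0.0264
gripper_force: 0.0
```

>>> {"api": "play_rows", "payload": {"plan": [[0,0,0,0,0,0],[0,0,0,0,0,0],[0,0,0,0,0,0],[0,0,0,0,0,0],[0,0,0,0,0,0],[0,0,0,0,0,0]], "grip": 0.6}}

```text
clock: 5.52
tool_pos: [0.6281, 0.1622, 0.1376]
orientation: [-180.0, 0.0, -82.7]
force: [2.6, -0.1, -1.6]
opening: 0.0098
gripper_force: 30.0
```

Run:
```python
from h import *
np.set_printoptions(precision=3,suppress=True)
p=np.array([.6281,.1622,.1376]);r=R.from_euler('xyz',[180,0,-82.7],degrees=True)
L=np.array([.6280,.1612,.135]);H=np.array([.614,.281,.135])
d=(H-L)/np.linalg.norm(H-L);px=np.array([d[1],-d[0],0])
piv=L+.095*d-[0,0,.033]
def row(p,r,c,axis,deg):
    q=R.from_rotvec(axis*np.radians(deg));p2=c+q.apply(p-c);r2=q*r
    print(r.inv().apply(p2-p)*100,(r.inv()*r2).as_rotvec(degrees=True));return p2,r2
for i in range(7):p,r=row(p,r,piv,-px,2)
print(p)
for i in range(2):p,r=row(p,r,H,np.array([0,0,-1.]),3)
for i in range(28):
    q=R.from_rotvec([0,0,-np.radians(3)]);p=H+q.apply(p-H);r=q*r
print(p,r.as_euler('xyz',degrees=True))
```

```text
[-0.13  -0.001 -0.326] [-0.022  2.     0.   ]
[-0.13  -0.001 -0.326] [-0.022  2.    -0.   ]
[-0.13  -0.001 -0.326] [-0.022  2.    -0.   ]
[-0.13  -0.001 -0.326] [-0.022  2.    -0.   ]
[-0.13  -0.001 -0.326] [-0.022  2.    -0.   ]
[-0.13  -0.001 -0.326] [-0.022  2.     0.   ]
[-0.13  -0.001 -0.326] [-0.022  2.     0.   ]
[0.627 0.174 0.159]
[-0.02   0.566 -0.003] [-0.726 -0.008  2.911]
[-0.02   0.566 -0.003] [-0.726 -0.008  2.911]
[0.507 0.268 0.159] [ 179.842  -13.999 -172.681]
```

>>> {"api": "play_rows", "payload": {"plan": [[-0.13,0,-0.33,0,2,0],[-0.13,0,-0.33,0,2,0],[-0.13,0,-0.33,0,2,0],[-0.13,0,-0.33,0,2,0],[-0.13,0,-0.33,0,2,0],[-0.13,0,-0.33,0,2,0],[-0.13,0,-0.33,0,2,0],[-0.13,0,-0.33,0,2,0],[0,0,0,0,0,0],[0,0,0,0,0,0]]}}

```text
clock: 6.35
tool_pos: [0.6264, 0.1756, 0.1627]
orientation: [-180.0, -16.0, -82.7]
force: [4.8, -2.2, 0.5]
opening: 0.0099
gripper_force: 30.0
```

Run:
```python
from h import *
import cv2
s=snapshot("scene");cv2.imwrite("pics/s2.png",cv2.resize(s["frame"][200:440,200:520,::-1],(640,480)))
print([(r["score"],r["position"]) for r in spot_point("scene","pen_lever")[:2]])
np.set_printoptions(precision=3,suppress=True)
o=get_obs();p=o["tool_pos"];r=R.from_euler('xyz',o["orientation"],degrees=True);H=np.array([.614,.281,0])
q=R.from_rotvec([0,0,-np.radians(3)]);p2=H+q.apply(p-H)
print(r.inv().apply(p2-p)*100,(r.inv()*q*r).as_rotvec(degrees=True))
```

```text
[(0.61, [0.6292, 0.1773, 0.1626])]
[-0.019  0.556 -0.006] [-0.824  0.002  2.885]
```

View pics/s2.png

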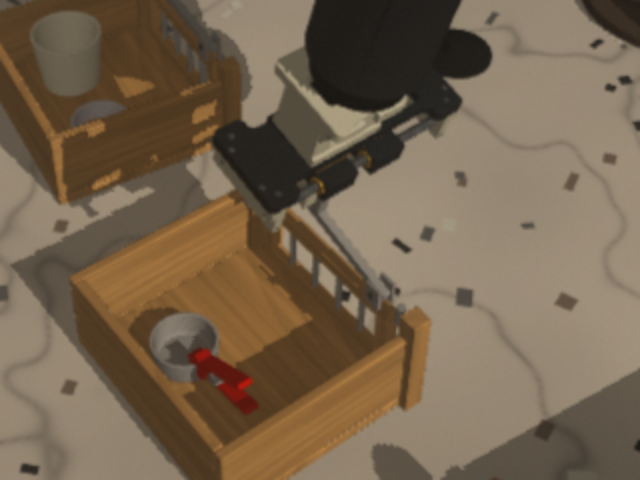

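The crop shows the bar tilted up, from its pivot near (385,290) to the fingers at about (315,205). The latch is out of the catch, so I swing the gate, starting with 30°.

>>> {"api": "play_rows", "payload": {"plan": [[-0.01,0.28,0,-0.41,0,1.44],[-0.02,0.56,-0.01,-0.82,0,2.89],[-0.02,0.56,-0.01,-0.82,0,2.89],[-0.02,0.56,-0.01,-0.82,0,2.89],[-0.02,0.56,-0.01,-0.82,0,2.89],[-0.02,0.56,-0.01,-0.82,0,2.89],[-0.02,0.56,-0.01,-0.82,0,2.89],[-0.02,0.56,-0.01,-0.82,0,2.89],[-0.02,0.56,-0.01,-0.82,0,2.89],[-0.02,0.56,-0.01,-0.82,0,2.89],[-0.01,0.28,0,-0.41,0,1.44],[0,0,0,0,0,0]]}}

```text
clock: 7.45
tool_pos: [0.5711, 0.1839, 0.1626]
orientation: [-179.9, -15.9, -112.8]
force: [2.9, 0.4, -1.8]
opening: 0.0102
gripper_force: 30.0
```

>>> {"api": "play_rows", "payload": {"plan": [[-0.01,0.28,0,-0.41,0,1.44],[-0.02,0.56,-0.01,-0.82,0,2.89],[-0.02,0.56,-0.01,-0.82,0,2.89],[-0.02,0.56,-0.01,-0.82,0,2.89],[-0.02,0.56,-0.01,-0.82,0,2.89],[-0.02,0.56,-0.01,-0.82,0,2.89],[-0.02,0.56,-0.01,-0.82,0,2.89],[-0.02,0.56,-0.01,-0.82,0,2.89],[-0.02,0.56,-0.01,-0.82,0,2.89],[-0.02,0.56,-0.01,-0.82,0,2.89],[-0.02,0.56,-0.01,-0.82,0,2.89],[-0.01,0.28,0,-0.41,0,1.44],[0,0,0,0,0,0]]}}

```text
clock: 8.53
tool_pos: [0.5245, 0.2231, 0.1627]
orientation: [-179.9, -15.9, -145.9]
force: [1.9, -0.2, -2.8]
opening: 0.0097
gripper_force: 30.0
```

>>> {"api": "play_rows", "payload": {"plan": [[-0.01,0.28,0,-0.41,0,1.44],[-0.02,0.56,-0.01,-0.82,0,2.89],[-0.02,0.56,-0.01,-0.82,0,2.89],[-0.02,0.56,-0.01,-0.82,0,2.89],[-0.02,0.56,-0.01,-0.82,0,2.89],[-0.02,0.56,-0.01,-0.82,0,2.89],[-0.02,0.56,-0.01,-0.82,0,2.89],[-0.02,0.56,-0.01,-0.82,0,2.89],[-0.02,0.56,-0.01,-0.82,0,2.89],[-0.01,0.28,0,-0.41,0,1.44],[0,0,0,0,0,0],[0,0,0,0,0,0]]}}

```text
clock: 9.53
tool_pos: [0.5072, 0.2698, 0.1628]
orientation: [-179.8, -15.9, -172.8]
force: [0.4, 1.7, -3.2]
opening: 0.01
gripper_force: 30.0
```

Turned 90° with low forces. Now I lower the lever back along its arc, release, and withdraw upward.

>>> {"api": "play_rows", "payload": {"plan": [[0.13,0,0.33,0,-2,0],[0.13,0,0.33,0,-2,0],[0.13,0,0.33,0,-2,0],[0.13,0,0.33,0,-2,0],[0.13,0,0.33,0,-2,0],[0.13,0,0.33,0,-2,0],[0.13,0,0.33,0,-2,0],[0.1,0,0.28,0,-2,0],[0,0,0,0,0,0],[0,0,0,0,0,0]]}}

```text
clock: 10.37
tool_pos: [0.4942, 0.268, 0.1391]
orientation: [-179.8, 0.3, -172.7]
force: [7.8, 0.8, -9.1]
opening: 0.0099
gripper_force: 30.0
```

>>> {"api": "play_rows", "payload": {"plan": [[0,0,0,0,0,0],[0,0,0,0,0,0],[0,0,0,0,0,0],[0,0,0,0,0,0],[0,0,0,0,0,0],[0,0,0,0,0,0],[0,0,0,0,0,0],[0,0,0,0,0,0]], "grip": 5}}

```text
clock: 11.03
tool_pos: [0.4938, 0.268, 0.1392]
orientation: [-179.8, 0.2, -172.8]
force: [-0.1, 0.2, 0.0]
opening: 0.0494
gripper_force: 0.0
```

>>> {"api": "play_rows", "payload": {"plan": [[0,0,-0.5,0,0,0],[0,0,-1,0,0,0],[0,0,-1.5,0,0,0],[0,0,-2,0,0,0],[0,0,-2,0,0,0],[0,0,-2,0,0,0],[0,0,-2,0,0,0],[0,0,-1,0,0,0],[0,0,0,0,0,0],[0,0,0,0,0,0]]}}

```text
clock: 11.87
tool_pos: [0.4934, 0.2684, 0.2596]
orientation: [-179.9, 0.2, -172.8]
force: [-0.6, 0.8, -1.0]
opening: 0.0502
gripper_force: 0.0
```

Run:
```python
from h import *
import cv2
for c in("scene","top"):
    s=snapshot(c);print(c,[(r["score"],r["position"]) for r in spot_point(c,"pen_lever")[:2]],[(r["score"],r["position"]) for r in spot_point(c,"other_lever")[:2]])
    cv2.imwrite(f"pics/{c}3.png",s["frame"][:,:,::-1])
```

```text
scene [(0.84, [0.4964, 0.2702, 0.1328])] [(0.61, [0.5739, -0.192, 0.1333])]
top [] [(0.79, [0.5793, -0.1918, 0.1345])]
```

View pics/scene3.png

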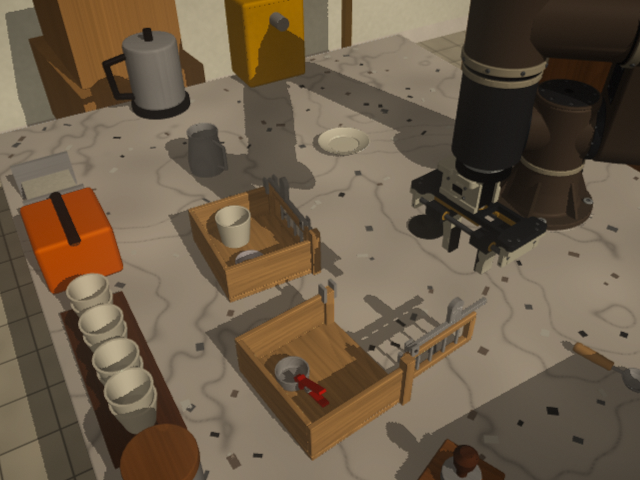

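View pics/top3.png

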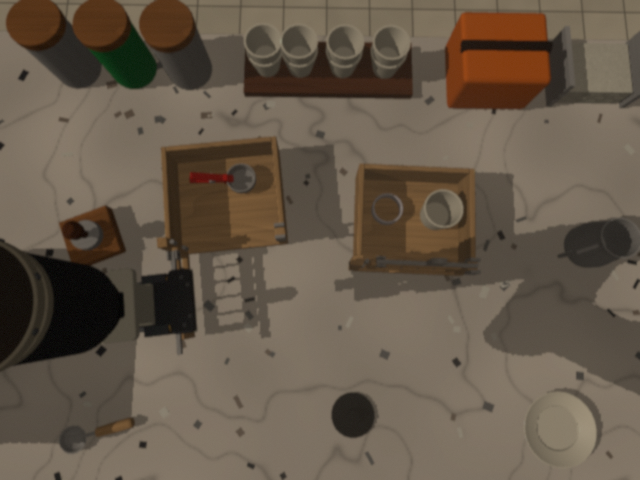

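The scene view shows the gate standing square to the pen, from its hinge at (408,365) to its end at (475,320), with the lever free at (455,308). The gripper is well above it, and the other pen is still shut and latched.

```bash
python3 -c "
from plant import *
print(close_job())"
```

```text
the job is handed in; nothing more can be done
None
```

I opened the basket pen: its latch was lifted out of the catch, the gate swung about 90° out towards the robot and was let go, and the other pen stayed shut and latched; the job was handed in at about 12 s.

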